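# Uncover the paint carousel and hold the dropper bottle at the front

## Task

I want to fill my palette from the dropper bottle on the paint carousel: lift the clear dust cover off by its knob and set it down gently, rim down, in the middle of the cutting mat, then let go of it. Then turn the carousel until the dropper bottle stands at the front of the station, square to the middle of the brush trough, and finish while still holding the turntable (its centre knob, say) so that it stays still while I work with both hands. Keep every jar standing in its well and leave the other things on the bench alone.

Things in the scene. Friction and masses are not known exactly. Their poses are not given: they have to be found in the camera images.
- station: Fixed plywood board, 15 mm thick, spanning x -0.170 to 0.125, y -0.125 to 0.125 in its frame. Origin: on the bench under the carousel's turning axis; z up. Its -x side is the front: there a brush trough (two wooden rails 210 mm long along y, tops 25 mm above the bench, x -0.168 to -0.124) is centred on y = 0. The bottle belongs straight towards -x from the origin.
- carousel: Plywood turntable, 196 mm across, turns both ways without stops about z at its origin (centre of underside, 20 mm over the bench); friction 0.03 N m, stays where left. Six wells (rings 12 mm high) 60 degrees apart, 72 mm from the axis, floor 8 mm over the origin. Round black centre knob 34 mm across, 64 to 86 mm over the origin: grip it from above at any yaw, about 25 N; it turns with the hand.
- dropper_bottle: The wanted jar: white dropper bottle, 33 mm across, 64 mm tall, sloping shoulders and a thin pointed black nozzle cap 14 mm wide; the tallest, and the only one with a nozzle. Loose, stands with 2 mm play in the well at the carousel's own -x side, 72 mm from the axis. Origin: centre of underside.
- cover: Clear plastic dust cover, straight-sided round dome, 218 mm across, 103 mm high, open below, about 0.3 kg, loose, rim down on the station board (15 mm over the bench) round the carousel; lift it straight up at least 110 mm before moving sideways. Origin: centre of its rim plane; z up. Round black knob on top 30 mm across, 118 to 140 mm over the origin, on a 16 mm stem.
- cutting_mat: Fixed dark cutting mat with a square grid, 305 x 305 x 3 mm, flat on the bench, nothing on it. Origin: centre of its underside on the bench; x and y along its edges. It lies on one side of the robot's centre line and the station on the other; which is which varies.
- pot_a: Round white paint pot, flat black cap, 33 mm across, 45 mm tall, loose in another well of the carousel. Origin: centre of underside. Must stay standing.
- pot_b: Same as pot_a, in another well.
- pot_c: Same as pot_a, in another well.
- tin_a: Low round steel paint tin, 33 mm across, 31 mm tall, loose in another well. Origin: centre of underside. Must stay standing.
- tin_b: Same as tin_a, in another well.
- brush: Bystander: paint brush 158 mm long, 7 mm thick, lying along y in the brush trough on the station board. Origin: under its middle part.
- knife: Bystander: slim aluminium hobby knife, 130 mm long, 10 mm thick, lying roughly along x on the bench between station and mat. Origin: under its middle.
- slot_car: Bystander: white model racing car, 134 x 60 x 40 mm, on the bench beyond the station and mat. Origin: under its middle.
- glue_bottle: Bystander: glue bottle, 44 mm across, 105 mm tall, beyond the station and mat. Origin: centre of underside.
- throttle: Bystander: black hand throttle lying on its side, 75 x 125 x 32 mm, out at the side. Origin: under its body.
- water_cup: Bystander: white water cup, 68 mm across, 75 mm tall, out at the side. Origin: centre of underside.
Mind the look-alikes: they are no part of the job. Leave any pink look-alike of the cover alone.

How it is judged (in metres and radians):
On the way, in this order (a step that is already met when the one before it is completed fails the run):
1. the cover is lifted off, held by the fingers, clear above the station (z of cover in the frame of station above 0.1 m and contact force between the fingers and cover above 0.5 N and angle between cover's own z axis and vertical below 0.3 rad), for 0.1 s.
2. the cover stands rim down on the cutting mat, let go (z of cover in the frame of cutting_mat between 0 and 0.008 m and angle between cover's own z axis and vertical below 0.06 rad and x of cover in the frame of cutting_mat between -0.06 and 0.06 m and y of cover in the frame of cutting_mat between -0.06 and 0.06 m and linear speed of cover below 0.02 m/s and contact force between the fingers and cover below 0.1 N), for 0.2 s.
3. the dropper bottle has been turned to the front and the fingers hold the carousel (y of dropper_bottle in the frame of station between -0.013 and 0.013 m and x of dropper_bottle in the frame of station between -0.08 and -0.062 m and contact force between the fingers and carousel above 1.5 N and angular speed of carousel below 0.05 rad/s), for 0.3 s.
At the end, for the whole second after the job is handed in: The fingers press the still carousel (over 1.5 N, under 0.05 rad/s) with the dropper bottle at the front, within 13 mm of the station's centre line; all six jars upright in their wells; the cover flat, still and let go on the mat, its centre within 60 mm of the mat's along each edge (all of step 2 and all of step 3 and z of dropper_bottle in the frame of carousel between 0.004 and 0.012 m and angle between each of dropper_bottle, pot_a, tin_a, pot_b, pot_c, tin_b's own z axis and vertical below 0.1 rad and z of pot_a in the frame of carousel between 0.004 and 0.012 m and z of tin_a in the frame of carousel between 0.004 and 0.012 m and z of pot_b in the frame of carousel between 0.004 and 0.012 m and z of pot_c in the frame of carousel between 0.004 and 0.012 m and z of tin_b in the frame of carousel between 0.004 and 0.012 m); the arm keeps its last pose, push and grip.
It fails at once if the cover is dropped or slammed down (faster than 0.4 m/s within 30 mm of the bench, away from the station) (height (world z) of cover below 0.03 m and linear speed of cover above 0.4 m/s and horizontal distance between cover and station above 0.15 m).
It fails at once if the cover is tipped over (angle between cover's own z axis and vertical above 0.8 rad).
It fails at once if a jar is tipped in its well (angle between any of dropper_bottle, pot_a, tin_a, pot_b, pot_c, tin_b's own z axis and vertical above 0.4 rad).
It fails at once if a jar is lifted out of its well (z of any of dropper_bottle, pot_a, tin_a, pot_b, pot_c, tin_b in the frame of carousel above 0.025 m).
It fails at once if another thing on the bench is moved more than 20 mm (distance of any of brush, knife, slot_car, glue_bottle, throttle, water_cup from where it was at the start of the episode above 0.02 m).
It also fails if it takes over 72 s, if anything falls off the work surface, if the arm or the gripper's body presses on something with over 40 N, if the wrist force passes 120 N, or if a joint passes its speed limit or range.

## Robot

A 6-joint arm with a two-finger parallel gripper is mounted at the origin on the work surface. World frame = base frame: x ahead of the robot, y to its left, z up, the work surface at z = 0. Lengths are in mm, angles in rad, forces in N, time in s.
With the tool pointing down it reaches from about 325 to 1000 mm from the base axis. Payload 5.1 kg.
Tool frame: the origin (TCP) lies at the very end of the fingers, on their centre line; the grasp point (between the pads) lies 19 mm behind it (r.pinch_z is the distance from the TCP to the grasp point, in mm); z points along the fingers, y is the line along which they close (so a half turn about z gives the same grasp; the last joint's range is limited). The gripper opens to 85 mm and grips with 20 to 120 N. Pads are 22 mm wide; open, the fingers measure 114 mm over their backs; the gripper's body (76 mm by 85 mm) begins 54 mm behind the grasp point. The pads swing forward as they close: fully open they stand 13 mm farther back than shut.
Start: joints at [1.111, 0.124, 1.65, -0, 1.367, -0.083], TCP at [239.185, 604.38, 231.322] pointing down, gripper open.
Joint ranges: [-2.61, 2.61], [-1.02, 2.33], [0.03, 2.71], [-1.35, 4.49], [0.32, 2.68], [-2.91, 2.91]. Speed limits (rad/s): [2.57, 2.57, 3.14, 3.14, 3.14, 3.14].

## Interface

Orientations are given as a unit quaternion [x, y, z, w].
In Python, from plant import r gives the robot as it stands.
- The arm moves only by the shell command python3 -m creep 'ROWS' [FORCE]. ROWS is text: rows parted by semicolons, each of 7 numbers parted by spaces: the turn, a rotation vector about the tool's x, y, z in units of 90 degrees (1.0 is 90 degrees), then the shift along the tool's x, y, z in units of 120 mm (1.0 is 120 mm), then the opening, from 0 (shut) to 1 (fully open). In form: wx wy wz dx dy dz gripper; .... A call has exactly 8 rows; each row is the pose to reach, as a shift and turn from the pose commanded when the call began, along the tool's axes at that moment; what a row does not reach only later rows make up. A row lasts 1/8 s, in which the tool goes at most 62.5 mm and 10.7 degrees, less where a joint would pass 70% of its speed; a pose out of reach is approached as far as the arm can. A call with a number of a shift or a turn outside -1 to 1 is refused whole. A call with a gripper value outside its range is refused whole. The fingers move at their own pace and stop on an object; FORCE is the grip in N (left out, the last holds). Time passes only in rows, so rows that repeat a pose let the fingers close, or fill a call up. It gives the time, the measured TCP pose, the force, the opening and the grip force at its end, in the units of the state.
- r.observe(): the state, without advancing time (a new reading comes with each control period).
- r.grab_frame(name): name is "side" or "top" or "wrist"; returns the picture (480x640x3 uint8, red, green, blue); there is no depth.
- r.camera_params(name): a dict with "mtx" (3x3 intrinsics, pixels), "rvec" (rotation vector, rad) and "tvec" (3), from world to camera coordinates, as OpenCV has them. Camera axes: x right, y down, z forward; pixel columns grow to the right and rows downward; lengths in mm; the calibration is good to about 2 mm. A picture is of the moment at which its call begins: read the wrist's pose just before it. camera_params takes no time and is no camera call; for the wrist camera it gives the pose at the moment of the call.
- r.close_job(): hands the job in; it is judged then, once.
Trained networks look in the newest picture that a camera, given by its name, has taken for a name from the list of things; names that differ only in an ending like _2 or _b are one class to them, and where a whole thing is asked for, a point or a joint stands for the part that bears it (a point fixed in the world has none). Each returns a list of dicts, best first, with "score" (0 to 1); they miss things now and then, are a little off and sometimes report something else, mostly with a low value. They report only what shows in the picture. A call takes as long as a camera call. They do not tell look-alikes from the thing itself.
- r.find_in(camera, thing): "pixel" ([column, row] in pixels, amid what is visible of it).
- r.cut_out(camera, thing): "pixels" (480x640 bool, what is visible of it) and "pixel" ([column, row] in pixels, amid what is visible of it).
- r.landmark_of(camera, thing): "pixel" ([column, row] in pixels: a listed point, or the origin of a listed thing).
The state is a dict: "t": time; "q": joint angles; "qvel": joint speeds; "joint_efforts": joint torques, N m; "eef_pos": TCP position; "ee_rot": TCP orientation; "contact_force": force on the tool from outside, world axes, zero at the start; "moment": the same for the moment, N m; "grip_width": finger opening in mm; "gripper_force": force on a finger pad.
Only numpy, scipy, OpenCV 4.12 (cv2) and the standard library are available. Lean on these libraries where they do the work, as an engineer would, in place of code of your own. Each camera call takes 0.05 s, during which the arm holds its last target. There are 200 camera calls.

## Working session

There is one attempt and no reset: what is moved stays moved. The work goes in short steps, Python scripts to look and compute and a shell command to move; the robot and the scene stay as the last step left them, time stands still between calls to the robot, and variables do not carry over. Pictures are saved under pics/ and viewed, at most 10 in all, crops included, and the job is handed in when it is done.

```bash
mkdir -p pics; ls
cat > h.py <<'E'
import numpy as np, cv2
from plant import r
from scipy.spatial.transform import Rotation as R
def ray(cam,px,z):
    p=r.camera_params(cam); M=cv2.Rodrigues(np.array(p["rvec"],float))[0]; t=np.array(p["tvec"],float).ravel()
    d=M.T@np.linalg.inv(np.array(p["mtx"]))@np.array([px[0],px[1],1.]); c=-M.T@t
    return (c+d*(z-c[2])/d[2])
def proj(cam,P):
    p=r.camera_params(cam)
    return cv2.projectPoints(np.array(P,float).reshape(-1,1,3),np.array(p["rvec"],float),np.array(p["tvec"],float),np.array(p["mtx"],float),None)[0].reshape(-1,2)
def snap(cam,name):
    im=np.array(r.grab_frame(cam)); cv2.imwrite("pics/"+name,im[:,:,::-1]); return im
E
python3 - <<'E'
from h import *
for c in("top","side"):
    snap(c,c+"0.png")
    for n,z in(("cover",15),("carousel",20),("station",0),("cutting_mat",0),("dropper_bottle",28)):
        for m in r.landmark_of(c,n)[:3]: print(c,n,round(m["score"],2),np.round(m["pixel"]),np.round(ray(c,m["pixel"],z)))
s=r.observe();print(s["t"],s["ee_rot"],s["eef_pos"],s["grip_width"])
E
```

```text
pics
top cover 0.69 [423. 347.] [ 200. -294.   15.]
top cover 0.64 [405. 232.] [ 526. -250.   15.]
top cutting_mat 0.72 [243. 232.] [520. 223.   0.]
side cover 0.69 [289. 386.] [ 202. -313.   15.]
side cover 0.6 [391. 294.] [ 531. -252.   15.]
side cover 0.28 [273. 201.] [509. 203.  15.]
side cutting_mat 0.86 [270. 200.] [514. 226.   0.]
0.6 [ 1.87271925e-01  9.82308111e-01 -9.45137709e-06  1.33136274e-05] [239.19492047 604.37371891 231.32858678] 85.26892483485801
```

View pics/top0.png

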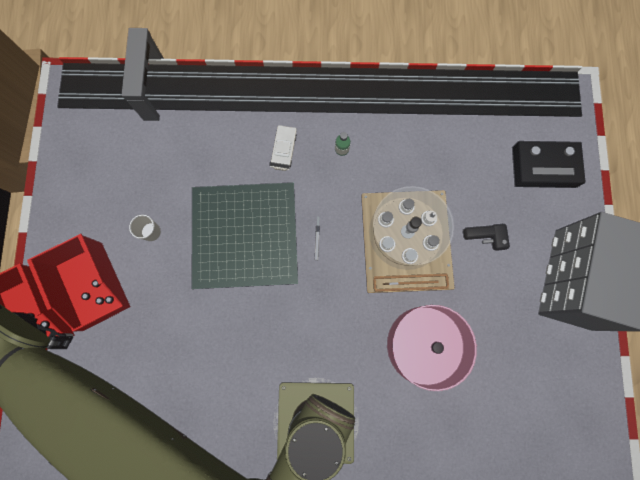

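View pics/side0.png

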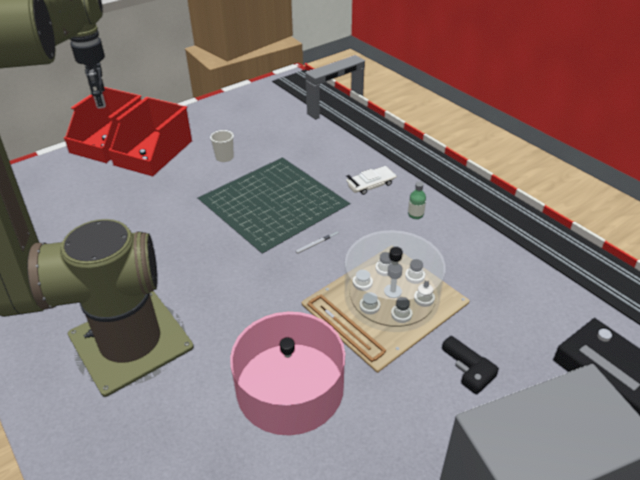

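The top view shows the clear cover at about (413,227) over the board, its knob at (415,223) and the trough at (410,283), towards the robot. The bottle's nozzle is near (431,215) and the mat's centre near (244,236). The pink look-alike is at (433,347). In the side view the clear cover's knob is at (396,254).

Run:
```python
from h import *
im=cv2.imread("pics/top0.png"); si=cv2.imread("pics/side0.png")
# triangulate knob
def blob(img,c,rad,thr):
    g=img.max(2).astype(int); y,x=np.mgrid[:480,:640]; m=(g<thr)&(abs(x-c[0])<rad)&(abs(y-c[1])<rad)
    n,l,s,ce=cv2.connectedComponentsWithStats(m.astype(np.uint8)); 
    return [(ce[i].round(1),s[i,4]) for i in range(1,n) if s[i,4]>8]
print(blob(im,(415,223),14,60),blob(si,(396,254),12,60))
# predict knob centre px for cover at candidates
for P in([526,-250,144],[520,-255,144]): print(P,proj("top",P),proj("side",P))
for c,p in(("top",(415,223)),("side",(396,254))): print(ray(c,p,144))
# board corners: wood
hsv=cv2.cvtColor(im,cv2.COLOR_BGR2HSV); m=((hsv[...,0]<25)&(hsv[...,0]>5)&(hsv[...,1]>50)&(hsv[...,2]>110)).astype(np.uint8)
m[:170]=0;m[310:]=0;m[:,:350]=0;m[:,470:]=0
c=np.vstack([k for k in cv2.findContours(m,0,2)[0] if len(k)>20]); 
W=np.array([ray("top",p,15)[:2] for p in c.reshape(-1,2)],np.float32)
print("board",cv2.minAreaRect(W),"exp 295x250")
g=((im[...,1].astype(int)-im[...,2]>5)&(im.max(2)<130)).astype(np.uint8);g[:170]=0;g[310:]=0;g[:,:180]=0;g[:,310:]=0
c=max(cv2.findContours(g,0,2)[0],key=cv2.contourArea)
W=np.array([ray("top",p,3)[:2] for p in c.reshape(-1,2)],np.float32); print("mat",cv2.minAreaRect(W))
a=cv2.resize(im[175:305,350:470],None,fx=4,fy=4,interpolation=2);b=cv2.resize(si[225:365,295:475],None,fx=2.5,fy=2.5,interpolation=2)
o=np.zeros((520,800,3),np.uint8);o[:520,:480]=a;b=cv2.resize(b,(320,249));o[:249,480:]=b;cv2.imwrite("pics/z.png",o)
```

```text
[(array([412.4, 225.3]), np.int32(15))] [(array([395.2, 254.2]), np.int32(138))]
[526, -250, 144] [[414.40365066 221.91513354]] [[393.30726679 253.17843346]]
[520, -255, 144] [[416.35788385 224.17234011]] [[392.81357498 255.6124192 ]]
[ 523.10028197 -251.50174823  144.        ]
[ 528.82025507 -255.4509837   144.        ]
board ((501.9501953125, -253.9696044921875), (293.1114501953125, 247.83236694335938), 3.2334322929382324) exp 295x250
mat ((514.6156005859375, 220.64697265625), (304.30975341796875, 302.59881591796875), 3.7521517276763916)
```

View pics/z.png

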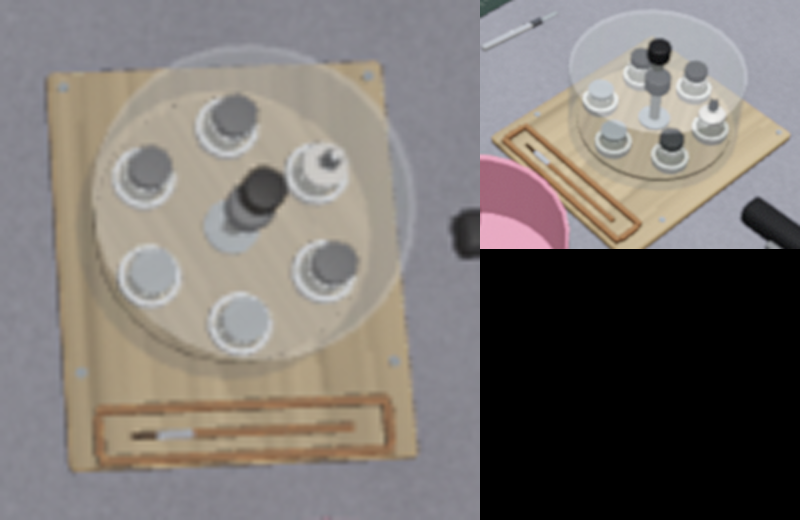

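The knob, board and heights all agree: the station origin is about (525,-253) with a yaw of +3.2°, and the mat centre is (515,221). The bottle sits near -58° in world angle, so the carousel must turn about 118° clockwise. I'll fly over at the current height, keeping the tool's yaw.

```bash
cat >> h.py <<'E'
def go(P,turn=0):
    s=r.observe(); M=R.from_quat(s["ee_rot"]); d=M.inv().apply(np.array(P,float)-np.array(s["eef_pos"]))
    print("t",round(s["t"],2),"pos",np.round(s["eef_pos"],1),"closing",np.degrees(np.arctan2(*M.as_matrix()[[1,0],1])).round(1),"q",np.round(s["q"],2),"w",round(s["grip_width"],1),"units",np.round(d/120,3))
E
for i in 1 2 3 4 5 6; do python3 -m creep '0 0 0 -.1 -.12 0 1;0 0 0 -.2 -.24 0 1;0 0 0 -.3 -.36 0 1;0 0 0 -.4 -.48 0 1;0 0 0 -.5 -.6 0 1;0 0 0 -.6 -.72 0 1;0 0 0 -.7 -.84 0 1;0 0 0 -.8 -.96 0 1' | tail -c 300; done
python3 -c "
from h import *
go([525.5,-253.5,127])"
```

```text
t: 1.6
eef_pos: [286.5, 460.7, 231.3]
ee_rot: [0.187, 0.982, 0.0, 0.0]
contact_force: [0.7, 0.9, 0.8]
grip_width: 85.3
gripper_force: 0.0
t: 2.6
eef_pos: [333.3, 318.3, 231.3]
ee_rot: [0.187, 0.982, 0.0, 0.0]
contact_force: [-0.1, -1.7, 0.1]
grip_width: 85.2
gripper_force: 0.0
t: 3.6
eef_pos: [380.0, 175.9, 231.4]
ee_rot: [0.187, 0.982, 0.0, 0.0]
contact_force: [0.1, 0.2, -0.0]
grip_width: 85.6
gripper_force: 0.0
t: 4.6
eef_pos: [426.6, 33.4, 231.3]
ee_rot: [0.187, 0.982, 0.0, 0.0]
contact_force: [-0.2, -0.7, -0.6]
grip_width: 85.2
gripper_force: 0.0
t: 5.6
eef_pos: [474.0, -109.0, 231.3]
ee_rot: [0.187, 0.982, 0.0, -0.0]
contact_force: [-0.8, 1.2, 0.0]
grip_width: 85.5
gripper_force: 0.0
t: 6.6
eef_pos: [520.8, -251.5, 231.3]
ee_rot: [0.187, 0.982, 0.0, -0.0]
contact_force: [0.8, -0.3, -0.2]
grip_width: 85.5
gripper_force: 0.0
t 6.6 pos [ 520.8 -251.5  231.3] closing 68.4 q [-0.54 -0.03  1.81  0.    1.36 -1.74] w 85.5 units [-0.042 -0.001  0.869]
```

```bash
python3 -c "
from h import *
im=snap('wrist','w1.png')
for x,y,z in((525.5,-253.5,155),(525.5,-253.5,92)): print(proj('wrist',[x,y,z]))
g=im.max(2); n,l,s,c=cv2.connectedComponentsWithStats((g<60).astype(np.uint8))
print([(c[i].round(),s[i]) for i in range(1,n) if s[i,4]>300])
"
```

```text
[[324.09738134 264.18795072]]
[[324.13445416 235.35025981]]
[(array([324., 264.]), array([302, 238,  44,  49, 979], dtype=int32)), (array([106., 296.]), array([  39,  262,  141,   77, 5524], dtype=int32)), (array([319., 430.]), array([    0,   316,   640,   164, 43773], dtype=int32))]
```

View pics/w1.png

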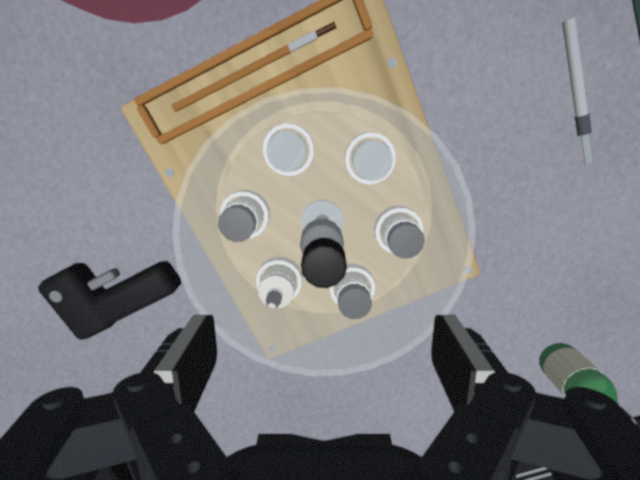

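The wrist view shows the cover's knob at (324,262), exactly where I predicted it. The bottle's nozzle is at (274,298), still under the cover. Next I descend, grip and lift.

```bash
python3 -m creep '0 0 0 -.042 0 .15 1;0 0 0 -.042 0 .3 1;0 0 0 -.042 0 .45 1;0 0 0 -.042 0 .6 1;0 0 0 -.042 0 .72 1;0 0 0 -.042 0 .8 1;0 0 0 -.042 0 .85 1;0 0 0 -.042 0 .868 1' 40
python3 -m creep '0 0 0 0 0 0 .2;0 0 0 0 0 0 .2;0 0 0 0 0 0 .1;0 0 0 0 0 0 .1;0 0 0 0 0 0 .1;0 0 0 0 0 0 .1;0 0 0 0 0 0 .1;0 0 0 0 0 0 .1' 40
```

```text
t: 7.65
eef_pos: [525.3, -252.2, 127.1]
ee_rot: [0.187, 0.982, -0.0, 0.0]
contact_force: [-0.7, -0.1, -0.6]
grip_width: 85.3
gripper_force: 0.0
t: 8.65
eef_pos: [525.5, -252.3, 127.8]
ee_rot: [0.187, 0.982, -0.0, 0.0]
contact_force: [-0.6, 0.4, 4.9]
grip_width: 29.0
gripper_force: 39.9
```

```bash
python3 -m creep '0 0 0 0 0 -.03 .1;0 0 0 0 0 -.1 .1;0 0 0 0 0 -.2 .1;0 0 0 0 0 -.32 .1;0 0 0 0 0 -.45 .1;0 0 0 0 0 -.58 .1;0 0 0 0 0 -.68 .1;0 0 0 0 0 -.75 .1'
python3 -m creep '0 0 0 0 0 -.08 .1;0 0 0 0 0 -.18 .1;0 0 0 0 0 -.28 .1;0 0 0 0 0 -.36 .1;0 0 0 0 0 -.42 .1;0 0 0 0 0 -.45 .1;0 0 0 0 0 -.45 .1;0 0 0 0 0 -.45 .1'
python3 -c "
from h import *
go([514.6,221,270])
for n in ('cover',):
  r.grab_frame('side'); print([(m['score'],m['pixel']) for m in r.find_in('side',n)])"
```

```text
t: 9.65
eef_pos: [525.3, -252.2, 218.3]
ee_rot: [0.187, 0.982, -0.0, 0.0]
contact_force: [-0.5, 0.6, -1.3]
grip_width: 28.8
gripper_force: 39.6
t: 10.65
eef_pos: [524.9, -252.0, 270.6]
ee_rot: [0.187, 0.982, 0.0, -0.0]
contact_force: [0.3, 0.1, -1.8]
grip_width: 28.6
gripper_force: 39.6
t 10.65 pos [ 524.9 -252.   270.6] closing 68.4 q [-0.54 -0.05  1.76  0.    1.43 -1.73] w 28.6 units [1.53  3.633 0.007]
[(0.72, [392.6, 233.3]), (0.59, [287.9, 374.6])]
```

```bash
python3 -m creep '0 0 0 .01 .03 0 .1;0 0 0 .04 .1 0 .1;0 0 0 .09 .2 0 .1;0 0 0 .14 .32 0 .1;0 0 0 .19 .46 0 .1;0 0 0 .25 .6 0 .1;0 0 0 .31 .74 0 .1;0 0 0 .37 .88 0 .1' | head -2
for i in 1 2; do python3 -m creep '0 0 0 .05 .12 0 .1;0 0 0 .1 .24 0 .1;0 0 0 .15 .36 0 .1;0 0 0 .2 .48 0 .1;0 0 0 .25 .6 0 .1;0 0 0 .3 .72 0 .1;0 0 0 .35 .84 0 .1;0 0 0 .4 .96 0 .1'|head -2; done
python3 -m creep '0 0 0 .05 .14 0 .1;0 0 0 .1 .28 0 .1;0 0 0 .16 .42 0 .1;0 0 0 .22 .55 0 .1;0 0 0 .27 .67 0 .1;0 0 0 .31 .76 0 .1;0 0 0 .34 .81 0 .1;0 0 0 .36 .83 0 .1'
python3 -c "
from h import *
go([514.6,221,116])"
```

```text
t: 11.75
eef_pos: [522.6, -136.2, 271.2]
t: 12.75
eef_pos: [520.4, -11.8, 271.2]
t: 13.75
eef_pos: [518.2, 113.0, 271.1]
t: 14.75
eef_pos: [514.6, 220.7, 271.1]
ee_rot: [0.187, 0.982, -0.0, -0.0]
contact_force: [-0.1, 1.0, -2.5]
grip_width: 28.6
gripper_force: 39.7
t 14.75 pos [514.6 220.7 271.1] closing 68.4 q [ 0.31 -0.1   1.81 -0.    1.43 -0.88] w 28.6 units [1.000e-03 2.000e-03 1.293e+00]
```

```bash
python3 -m creep '0 0 0 0 0 .05 .1;0 0 0 0 0 .17 .1;0 0 0 0 0 .33 .1;0 0 0 0 0 .5 .1;0 0 0 0 0 .67 .1;0 0 0 0 0 .83 .1;0 0 0 0 0 .95 .1;0 0 0 0 0 1 .1' | head -2
python3 -m creep '0 0 0 0 0 .05 .1;0 0 0 0 0 .1 .1;0 0 0 0 0 .15 .1;0 0 0 0 0 .19 .1;0 0 0 0 0 .22 .1;0 0 0 0 0 .25 .1;0 0 0 0 0 .265 .1;0 0 0 0 0 .275 .1'
python3 -m creep '0 0 0 0 0 .005 .1;0 0 0 0 0 .01 .1;0 0 0 0 0 .015 .1;0 0 0 0 0 .02 .1;0 0 0 0 0 .022 .1;0 0 0 0 0 .022 .1;0 0 0 0 0 .022 .1;0 0 0 0 0 .022 .1'
```

```text
t: 15.75
eef_pos: [514.2, 220.3, 149.8]
t: 16.75
eef_pos: [514.7, 220.5, 118.1]
ee_rot: [0.187, 0.982, 0.0, 0.0]
contact_force: [-0.0, -0.4, -2.8]
grip_width: 28.7
gripper_force: 39.7
t: 17.75
eef_pos: [514.8, 220.5, 115.8]
ee_rot: [0.187, 0.982, 0.0, 0.0]
contact_force: [-1.7, 0.1, 1.2]
grip_width: 28.8
gripper_force: 39.9
```

Force changed from -2.8 to +1.2 N, so the cover is on the mat. I'll release it and rise.

```bash
python3 -m creep '0 0 0 0 0 0 .3;0 0 0 0 0 0 .5;0 0 0 0 0 0 .8;0 0 0 0 0 0 1;0 0 0 0 0 0 1;0 0 0 0 0 0 1;0 0 0 0 0 0 1;0 0 0 0 0 0 1'
python3 -m creep '0 0 0 0 0 -.1 1;0 0 0 0 0 -.25 1;0 0 0 0 0 -.4 1;0 0 0 0 0 -.55 1;0 0 0 0 0 -.7 1;0 0 0 0 0 -.85 1;0 0 0 0 0 -.95 1;0 0 0 0 0 -1 1'
python3 - <<'E'
from h import *
t=snap("top","t2.png"); s=snap("side","s2.png")
for c in("top","side"):
    for n,z in(("dropper_bottle",28),("carousel",20),("cover",3)):
        for m in r.landmark_of(c,n)[:3]: print(c,n,round(m["score"],2),np.round(m["pixel"]),np.round(ray(c,m["pixel"],z)))
go([524.8,-252.5,235])
o=np.zeros((480,800,3),np.uint8);o[:240,:320]=cv2.resize(t,(320,240));o[:,320:]=cv2.resize(s[130:380,160:490],(480,480));cv2.imwrite("pics/c2.png",o[:,:,::-1])
E
```

```text
t: 18.75
eef_pos: [514.7, 220.5, 115.5]
ee_rot: [0.187, 0.982, -0.0, -0.0]
contact_force: [-0.0, 0.2, -0.3]
grip_width: 85.0
gripper_force: 0.0
t: 19.75
eef_pos: [514.9, 220.5, 236.5]
ee_rot: [0.187, 0.982, 0.0, 0.0]
contact_force: [0.6, 0.3, -0.5]
grip_width: 85.3
gripper_force: 0.0
top dropper_bottle 0.7 [427. 222.] [ 555. -312.   28.]
top carousel 0.64 [409. 236.] [ 512. -260.   20.]
top cover 0.64 [241. 232.] [521. 229.   3.]
side dropper_bottle 0.68 [420. 298.] [ 566. -309.   28.]
side dropper_bottle 0.53 [371. 185.] [757.  81.  28.]
side carousel 0.78 [391. 294.] [ 526. -256.   20.]
side cover 0.92 [291. 390.] [ 204. -315.    3.]
side cover 0.84 [272. 200.] [516. 219.   3.]
t 20.15 pos [514.4 220.4 234.7] closing 68.4 q [ 0.31 -0.08  1.85  0.    1.37 -0.89] w 85.5 units [-1.531e+00 -3.632e+00 -1.000e-03]
```

View pics/c2.png

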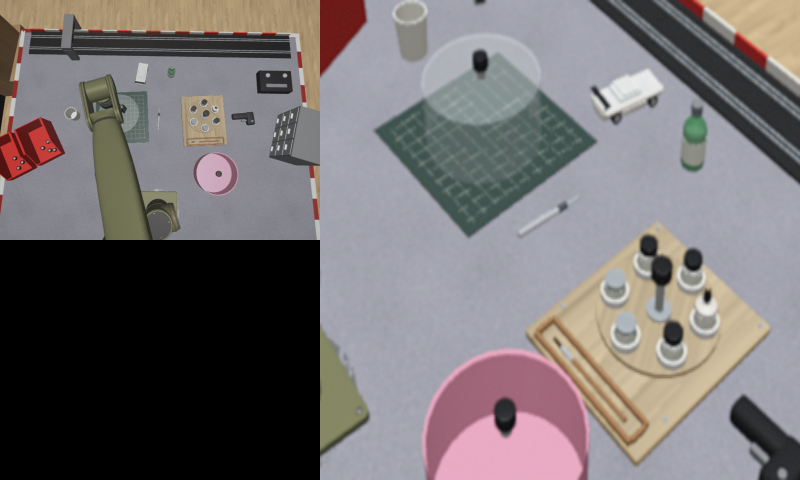

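The cover stands in the middle of the mat, knob at about (480,60) in the crop, and the bystanders haven't moved. The bottle is at about (706,312) in the crop. I'll return to the carousel.

```bash
for i in 1 2 3; do python3 -m creep '0 0 0 -.05 -.12 0 1;0 0 0 -.1 -.24 0 1;0 0 0 -.15 -.36 0 1;0 0 0 -.2 -.48 0 1;0 0 0 -.25 -.6 0 1;0 0 0 -.3 -.72 0 1;0 0 0 -.35 -.84 0 1;0 0 0 -.4 -.96 0 1'|head -2; done
python3 -m creep '0 0 0 -.1 -.2 0 1;0 0 0 -.2 -.4 0 1;0 0 0 -.25 -.55 0 1;0 0 0 -.33 -.7 0 1;0 0 0 -.33 -.752 0 1;0 0 0 -.33 -.752 0 1;0 0 0 -.33 -.752 0 1;0 0 0 -.33 -.752 0 1'
python3 - <<'E'
from h import *
im=snap("wrist","w3.png")
print(proj("wrist",[525,-252.5,106]))
n,l,s,c=cv2.connectedComponentsWithStats((im.max(2)<60).astype(np.uint8))
for i in range(1,n):
    if 60<s[i,4]<4000: print(c[i].round(1),s[i],ray("wrist",c[i],106)[:2].round(1),ray("wrist",c[i],73)[:2].round(1))
for m in r.landmark_of("wrist","dropper_bottle"): p=ray("wrist",m["pixel"],28); print(m["score"],m["pixel"],p.round(1),np.degrees(np.arctan2(p[1]+252.7,p[0]-524.6)))
go([525,-252.5,76])
E
```

```text
t: 21.15
eef_pos: [516.9, 94.7, 235.5]
t: 22.15
eef_pos: [519.2, -30.1, 235.6]
t: 23.15
eef_pos: [521.5, -154.9, 235.5]
t: 24.15
eef_pos: [525.1, -251.7, 235.6]
ee_rot: [0.187, 0.982, 0.0, 0.0]
contact_force: [0.2, 0.1, 0.9]
grip_width: 85.6
gripper_force: 0.0
[[321.23501517 234.164618  ]]
[246.1 207.4] [231 200  24  23  94] [ 485.4 -296.7] [ 489.5 -305.8]
[322.9 225.3] [301 212  40  45 283] [ 519.  -248.8] [ 527.2 -252.1]
[395.9 222.8] [386 217  29  22 104] [ 537.3 -197.1] [ 547.8 -194.1]
[412.6 242.5] [401 231  20  20  83] [ 556.7 -190. ] [ 569.5 -186.3]
[351.1 283.8] [338 279  29  17 139] [ 571.7 -245.6] [ 586.3 -248.5]
[272.7 290.9] [266 285  14  14 130] [ 554.6 -305.9] [ 567.1 -316.1]
[355.3 302.8] [340 292  29  19 269] [ 588.7 -248.2] [ 605.3 -251.5]
0.85 [280.7, 271.1] [ 567.2 -313.8   28. ] -55.113429912810425
t 24.25 pos [ 525.1 -251.9  235.6] closing 68.4 q [-0.54 -0.03  1.8   0.    1.37 -1.73] w 85.8 units [-1.00e-03 -5.00e-03  1.33e+00]
```

View pics/w3.png

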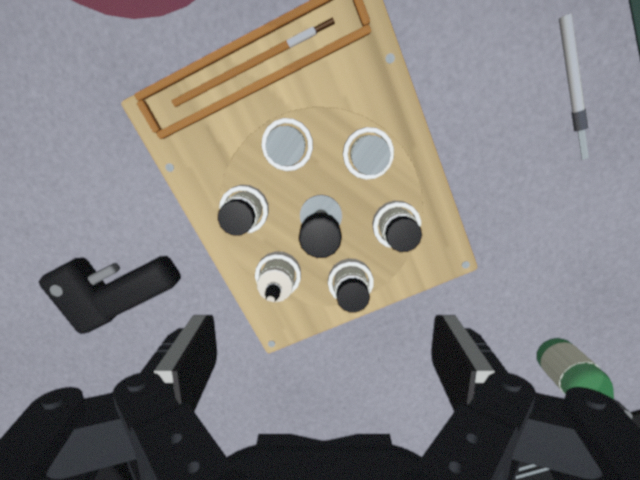

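The wrist view shows the carousel knob at (320,235), right under the tool, and the bottle's ring at (277,277). The six ring centres will refine the angle.

```bash
python3 - <<'E'
from h import *
P=np.array([ray("wrist",p,36)[:2] for p in((277,277),(243,211),(287,145),(369,153),(400,226),(351,285))])
c=P.mean(0); d=P-c; print(c, np.hypot(*d.T).round(1)); a=np.degrees(np.arctan2(d[:,1],d[:,0])); a2=(a+60*np.arange(6)); print(a.round(1),((a2+180)%360-180).round(1))
W=[ray("wrist",p,15)[:2] for p in((123,103),(270,353),(477,267))]
print(W, [np.degrees(np.arctan2(*(W[1]-W[0])[::-1])),np.degrees(np.arctan2(*(W[2]-W[1])[::-1]))])
E
python3 -m creep '0 0 0 0 0 .15 1;0 0 0 0 0 .3 1;0 0 0 0 0 .45 1;0 0 0 0 0 .6 1;0 0 0 0 0 .75 1;0 0 0 0 0 .9 1;0 0 0 0 0 1 1;0 0 0 0 0 1 1' | head -2
python3 -m creep '0 0 0 0 0 .1 1;0 0 0 0 0 .2 1;0 0 0 0 0 .3 1;0 0 0 0 0 .325 1;0 0 0 0 0 .325 .3;0 0 0 0 0 .325 .15;0 0 0 0 0 .325 .15;0 0 0 0 0 .325 .15' 25
```

```text
[ 529.84154139 -255.06367424] [73.8 73.4 73.5 73.8 74.9 74.1]
[ -58.  -117.3 -177.4  123.1   63.     2. ] [-58.  -57.3 -57.4 -56.9 -57.  -58. ]
[array([ 368.16915831, -384.72997331]), array([ 658.19249345, -368.20709565]), array([ 642.28331869, -125.34997532])] [np.float64(3.2606649602951236), np.float64(93.7479980825565)]
t: 25.25
eef_pos: [524.4, -252.0, 114.1]
t: 26.25
eef_pos: [524.6, -254.8, 77.7]
ee_rot: [0.187, 0.982, -0.003, 0.0]
contact_force: [-5.3, -6.8, 1.5]
grip_width: 33.0
gripper_force: 26.7
```

The bottle is at -57.4° and must reach -176.7°, which is +1.325 units about the tool's z. I'll start by centring the grip.

```bash
python3 -m creep '0 0 0 0 -.022 0 .15;0 0 .04 0 -.022 0 .15;0 0 .12 0 -.022 0 .15;0 0 .2 0 -.022 0 .15;0 0 .28 0 -.022 0 .15;0 0 .36 0 -.022 0 .15;0 0 .41 0 -.022 0 .15;0 0 .43 0 -.022 0 .15'
python3 - <<'E'
from h import *
im=snap("wrist","w4.png"); go([525,-254,76])
for m in r.landmark_of("wrist","dropper_bottle"): print(m)
E
```

```text
t: 27.25
eef_pos: [526.1, -253.1, 77.7]
ee_rot: [0.503, 0.865, 0.002, 0.001]
contact_force: [5.1, 8.2, 2.4]
grip_width: 33.3
gripper_force: 26.8
t 27.3 pos [ 526.1 -253.1   77.7] closing 29.6 q [-0.54  0.12  1.92  0.    1.09 -1.06] w 33.0 units [-0.002 -0.012  0.014]
```

```bash
python3 -m creep '0 0 .04 .004 .012 0 .15;0 0 .12 .004 .012 0 .15;0 0 .21 .004 .012 0 .15;0 0 .3 .004 .012 0 .15;0 0 .38 .004 .012 0 .15;0 0 .44 .004 .012 0 .15;0 0 .46 .004 .012 0 .15;0 0 .46 .004 .012 0 .15'
python3 -m creep '0 0 .04 0 0 0 .15;0 0 .12 0 0 0 .15;0 0 .2 0 0 0 .15;0 0 .28 0 0 0 .15;0 0 .35 0 0 0 .15;0 0 .41 0 0 0 .15;0 0 .435 0 0 0 .15;0 0 .435 0 0 0 .15'
python3 - <<'E'
from h import *
go([525,-254,76]); im=snap("wrist","w5.png"); t=snap("top","t5.png"); s=snap("side","s5.png")
for c in("wrist","top","side"):
  for m in r.landmark_of(c,"dropper_bottle")[:2]:
    p=ray(c,m["pixel"],28); v=R.from_euler("z",-3.3,degrees=True).apply(p-[525,-253.5,0]); print(c,m["score"],m["pixel"],v.round(1))
o=np.zeros((480,800,3),np.uint8);o[:240,:320]=cv2.resize(im,(320,240));o[240:480,:320]=cv2.resize(t[170:320,340:490],(320,240));o[:,320:]=cv2.resize(s[130:380,160:490],(480,480));cv2.imwrite("pics/c5.png",o[:,:,::-1])
E
```

```text
t: 28.35
eef_pos: [528.7, -252.7, 77.7]
ee_rot: [0.776, 0.631, 0.004, 0.002]
contact_force: [12.3, 3.3, -3.3]
grip_width: 33.2
gripper_force: 26.6
t: 29.35
eef_pos: [530.8, -253.9, 77.7]
ee_rot: [0.942, 0.335, 0.006, 0.003]
contact_force: [19.8, -0.6, -9.2]
grip_width: 33.0
gripper_force: 26.4
t 29.35 pos [ 530.8 -253.9   77.7] closing -50.9 q [-0.54  0.13  1.92  0.01  1.08  0.35] w 33.0 units [-0.038 -0.03   0.014]
top 0.4 [316.8, 239.1] [-11.8 261.1  28. ]
side 0.84 [368.1, 307.8] [-72.6  -2.4  28. ]
side 0.61 [424.7, 299.3] [ 40.8 -67.3  28. ]
```

View pics/c5.png

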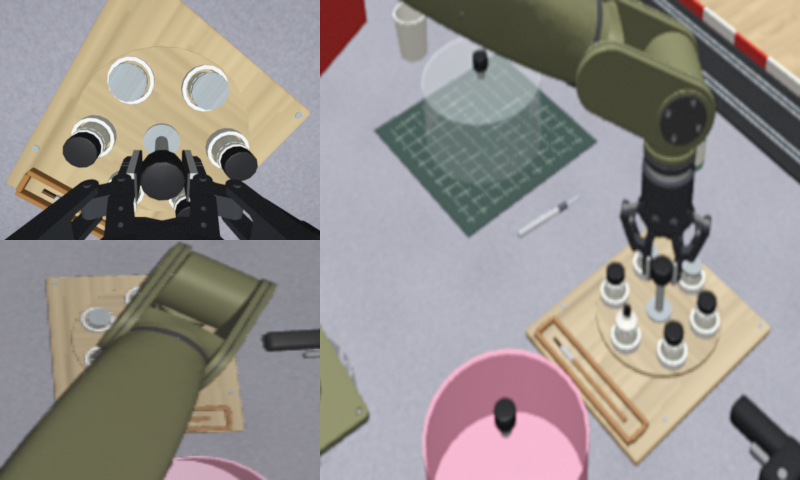

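The bottle now stands at the front by the trough, at (625,330) in the side crop, and measures about 2 mm off the centre line. The cover hasn't moved. The grip readings place the knob axis about 4 mm off along the closing line, so I'll ease that side load.

```bash
python3 -m creep '0 0 0 0 .006 0 .15;0 0 0 .002 .012 0 .15;0 0 0 .003 .02 0 .15;0 0 0 .004 .027 0 .15;0 0 0 .004 .032 0 .15;0 0 0 .004 .032 0 .15;0 0 0 .004 .032 0 .15;0 0 0 .004 .032 0 .15'
python3 - <<'E'
from h import *
go([527.9,-256.2,76]); s=snap("side","s6.png")
c=[527.9,-256.2,0]; c2=[525,-253,0]
for m in r.landmark_of("side","dropper_bottle")[:2]:
    p=ray("side",m["pixel"],28); print(m["score"],[R.from_euler("z",-3.3,degrees=True).apply(p-k).round(1) for k in(c,c2)])
for m in r.landmark_of("side","station")[:1]+r.landmark_of("side","carousel")[:1]: print(m["score"],m["pixel"],ray("side",m["pixel"],20))
E
```

```text
t: 30.65
eef_pos: [530.8, -254.0, 77.7]
ee_rot: [0.942, 0.335, 0.004, -0.001]
contact_force: [7.8, 9.6, 1.5]
grip_width: 33.0
gripper_force: 26.9
t 30.65 pos [ 530.8 -254.    77.7] closing -50.9 q [-0.54  0.13  1.92  0.01  1.09  0.34] w 33.0 units [-0.031 -0.001  0.014]
0.8 [array([-65.2,   9.7,  28. ]), array([-62.5,   6.4,  28. ])]
0.35 [270.9, 197.0] [510.19882413 214.85687963  20.        ]
0.97 [392.5, 294.5] [ 527.86745194 -258.20951197   20.        ]
```

The landmark shifted, so I'll compare the two pictures before trusting it.

Run:
```python
from h import *
a=cv2.imread("pics/s5.png");b=cv2.imread("pics/s6.png")
print("diff around bottle",np.abs(a[285:330,340:400].astype(int)-b[285:330,340:400]).mean())
c=np.array([527,-255,0])
f=R.from_euler("z",3.3,degrees=True)
def w(v): return c+f.apply(v)
pred=proj("side",[w([-72,0,28]),w([-72,0,92]),w([-72,13,28]),w([-72,-13,28])]); print(pred.round(1))
o=cv2.resize(b[260:350,320:440],(800,600),interpolation=2)
for p in pred: cv2.circle(o,(int((p[0]-320)*6.667),int((p[1]-260)*6.667)),5,(0,0,255),-1)
cv2.imwrite("pics/z6.png",o)
for m in r.cut_out("side","dropper_bottle")[:2]: print(m["score"],m["pixel"],np.argwhere(m["pixels"]).mean(0))
```

```text
diff around bottle 0.8635802469135803
[[368.7 307. ]
 [370.  287. ]
 [364.6 303.7]
 [372.8 310.4]]
0.79 [370.4, 296.0] [299.3968254 369.8452381]
0.67 [423.3, 292.7] [290.20921986 424.25177305]
```

View pics/z6.png

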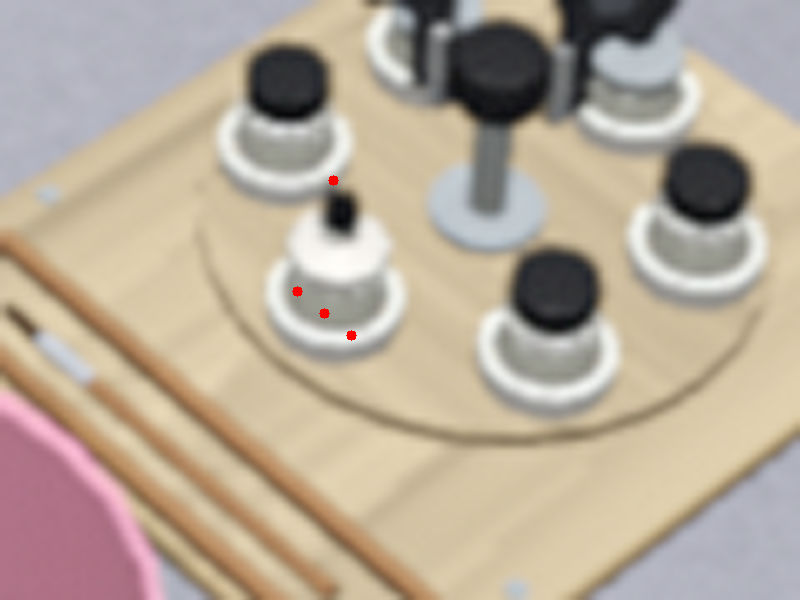

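The carousel did not move between the pictures. The bottle's base at about (337,315) in the crop is within 5 mm of the predicted centre-line point (324,313), well inside the 13 mm limit. The knob is firmly held, so I'll hand in.

```bash
python3 -c "
from h import *
print(r.close_job())"
```

```text
the job is handed in; nothing more can be done
None
```

The job is handed in (no verdict came back): the clear cover stands let go in the middle of the mat, the dropper bottle is at the front within about 5 mm of the trough's centre line, and the gripper is still holding the carousel's knob.

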